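# Run the stuck test slide home and probe the board

## Task

The board carriage of the test slide has stuck on its rails. Push it gently by its orange lug until it breaks free and runs up against the end stop hidden under the black hood; then press the hinged probe plate down by its red pad until it lies level over the board, hold it there for at least a second, and let it spring back up. Leave the carriage home against its stop and do not disturb the loose things standing round the work.

Things in the scene. Friction and masses are not known exactly. Their poses are not given: they have to be found in the camera images.
- test_slide: Board test slide, fixed on the worktop: aluminium bed 130 mm wide (its x), 400 mm long (its y), 24 to 36 mm above the worktop on four feet, two steel rails along y. Origin: under the bed's centre, on the worktop; z up, always level. The carriage on the rails runs only along y. At its +y end are a black hood and the probe plate, whose two blue hinge posts stand 104 mm high at its +x edge.
- push_lug (a point): Centre of the top of the carriage's orange push lug, 124 mm above the worktop; axes as the bed's. The lug is an upright block 44 mm wide (x), 14 mm thick (y), 62 mm tall at the carriage's rear (-y) end: push its rear face, 7 mm behind this point, towards +y. Stuck at first, it breaks free at about 11 to 17 N, then runs with about 3 N and stays where it is left. Over 45 N is too hard.
- carriage: Aluminium carriage, 90 mm wide (x), 170 mm long (y), its top face 62 mm above the worktop. Origin: centre of its underside, 48 mm above the worktop; axes as the bed's. A green circuit board is fixed in a blue nest on it, centred 25 mm ahead (+y) of the origin (parts reach 76 mm above the worktop); the push lug stands 72 mm behind the origin.
- hood_mouth (a point): Top edge of the mouth of the black hood (104 mm wide, its top 70 mm above the worktop) over the last 37 mm of the bed's +y end. The carriage's front runs into it and meets a rigid end stop inside, which cannot be seen: it is to be felt. From its stuck place the carriage has 150 to 220 mm to go.
- probe_plate (a joint): Tilt of the grey probe plate (112 x 94 mm, 6 mm thick). Its hinge runs along the bed's y, 57 mm to the +x side of the bed's middle, 95 mm above the worktop; the plate reaches from there towards -x. 0 = at rest, free edge up 25 degrees; 0.436 rad = level, against a rigid stop. A spring lifts it when let go; holding it level takes about 7 N at the red pad.
- press_pad (a point): Centre of the top of the red press pad, a disc 32 mm across on top of the probe plate near its free edge, 98 mm from the hinge line and 8 mm above the plate's mid-plane; about 144 mm above the worktop at rest, and 103 mm above it (41 mm to the bed's -x side, 125 mm to the +y side of the bed's origin) when the plate is level.
- flux_bottle: Orange bottle with a black cap, 38 mm across, 83 mm high, standing loose. Origin at the centre of its underside. Bystander.
- solder_reel: Light grey reel of solder wire, 54 mm across, 40 mm high, standing loose on its flange. Origin at the centre of its underside. Bystander.
- alu_case: Small silver aluminium housing, 54 x 87 x 30 mm, loose. Origin at the centre of its underside. Bystander.
- sticky_notes: Pad of yellow notes, 76 x 76 x 15 mm, loose. Origin at the centre of its underside. Bystander.

How it is judged:
On the way, in this order (a step that is already met when the one before it is completed fails the run):
1. the carriage has been pushed home against the hidden end stop (within 4 mm), the probe plate still up (y of push_lug in the frame of test_slide above 0.024 m and value of joint probe_plate below 0.1 rad), for 0.2 s.
2. the probe plate is held level (within 3 degrees) for a second, over the carriage at home (value of joint probe_plate above 0.385 rad and y of push_lug in the frame of test_slide above 0.024 m), for 1 s.
At the end, for the whole second after the job is handed in: The carriage rests within 4 mm of its hidden end stop and the probe plate has sprung back up to within 3.5 degrees of its rest tilt, after having been held level for at least a second (y of push_lug in the frame of test_slide above 0.024 m and value of joint probe_plate below 0.06 rad and linear speed of carriage below 0.01 m/s); the robot touches nothing.
It fails at once if the carriage is rammed or forced (more than 60 N from the robot) (contact force between any of the fingers, the arm and carriage above 60 N).
It fails at once if a loose bystander is moved by more than 30 mm (distance of any of flux_bottle, solder_reel, alu_case, sticky_notes from where it was at the start of the episode above 0.03 m).
It also fails if it takes over 58 s, if anything falls off the work surface, if the arm or the gripper's body presses on something with over 40 N, if the wrist force passes 120 N, or if a joint passes its speed limit or range.

## Robot

A 7-joint arm with a two-finger parallel gripper is mounted at the origin on a cart in front of the work surface, level with it; the furniture and walls round the work are solid. World frame = base frame: x ahead of the robot, y to its left, z up, the work surface at z = 0. Lengths are in m, angles in rad, forces in N, time in s.
With the tool pointing down it reaches from about 0.425 to 0.875 m from the base axis. Payload 8.4 kg.
Tool frame: the origin (TCP) lies between the finger pads; the fingertips stand 17 mm ahead of it and the grasp point (between the pads) lies 2 mm behind it; z points along the fingers, y is the line along which they close (so a half turn about z gives the same grasp; the last joint's range is limited). The gripper opens to 87 mm and grips with 3 to 60 N. Pads are 19 mm wide; open, the fingers measure 117 mm over their backs; the gripper's body (75 mm by 190 mm) begins 51 mm behind the grasp point.
Start: joints at [-1.235, 0.333, 0.04, 1.465, -0.013, 1.343, -0.059], TCP at [0.274, 0.589, 0.24] pointing down, gripper open.
Joint ranges: [-2.58, 2.58], [-0.38, 2.09], [-1.3, 1.39], [0.25, 2.4], [-1.5, 4.64], [0.08, 2.09], [-2.65, 2.65]. Speed limits (rad/s): [2.22, 2.22, 2.79, 2.79, 3.14, 3.14, 3.14].

## Interface

Orientations are given as a unit quaternion [w, x, y, z].
In Python, from plant import manip, cams, workorder, spotter gives the robot as it stands.
- The arm moves only by the shell command python3 -m inch 'ROWS' [FORCE]. ROWS is text: rows parted by semicolons, each of 5 numbers parted by spaces: the closure in counts, from 0 (fully open) to 255 (shut), then the shift along the tool's x, y, z in units of 30 mm (1.0 is 30 mm), then the turn about the tool's z in rad. A call has 1 to 8 rows; each row is the pose to reach, as a shift and turn from the pose commanded when the call began, along the tool's axes at that moment; what a row does not reach only later rows make up. A row lasts 1/10 s, in which the tool goes at most 50 mm and 8.59 degrees, less where a joint would pass 70% of its speed; a pose out of reach is approached as far as the arm can. A call with a gripper value outside its range is refused whole. The fingers move at their own pace and stop on an object; FORCE is the grip in N (left out, the last holds). Time passes only in rows, so rows that repeat a pose let the fingers close. It gives the time, the measured TCP pose, the force, the opening and the grip force at its end, in the units of the state.
- manip.get_state(): the state, without advancing time (a new reading comes with each control period).
- cams.read_camera(name): name is "scene" or "side" or "wrist"; returns the picture (384x512x3 uint8, red, green, blue); there is no depth.
- cams.calibration(name): a dict with "fx", "fy", "cx", "cy" (pixels), "R" (3x3) and "t" (3): a world point X has camera coordinates R X + t. Camera axes: x right, y down, z forward; pixel columns grow to the right and rows downward; lengths in m; the calibration is good to about 2 mm. A picture is of the moment at which its call begins: read the wrist's pose just before it. calibration takes no time and is no camera call; for the wrist camera it gives the pose at the moment of the call.
- workorder.hand_in(): hands the job in; it is judged then, once.
Trained networks look in the newest picture that a camera, given by its name, has taken for a name from the list of things; names that differ only in an ending like _2 or _b are one class to them, and where a whole thing is asked for, a point or a joint stands for the part that bears it (a point fixed in the world has none). Each returns a list of dicts, best first, with "conf" (0 to 1); they miss things now and then, are a little off and sometimes report something else, mostly with a low value. They report only what shows in the picture. A call takes as long as a camera call.
- spotter.boxes_of(target, camera): "bbox" ([left, top, right, bottom] in pixels, round what is visible of it).
- spotter.tip_of(target, camera): "xy" ([column, row] in pixels: a listed point, or the origin of a listed thing).
The state is a dict: "t": time; "q": joint angles; "joint_vel": joint speeds; "tau": joint torques, N m; "tcp_pos": TCP position; "tcp_rot": TCP orientation; "force": force on the tool from outside, world axes, zero at the start; "ft_torque": the same for the moment, N m; "opening": opening from 0.0 (shut) to 1.0 (fully open); "finger_force": force on a finger pad.
Only numpy, scipy, OpenCV 4.12 (cv2) and the standard library are available. Lean on these libraries where they do the work, as an engineer would, in place of code of your own. Each camera call takes 0.05 s, during which the arm holds its last target. There are 200 camera calls.

## Working session

There is one attempt and no reset: what is moved stays moved. The work goes in short steps, Python scripts to look and compute and a shell command to move; the robot and the scene stay as the last step left them, time stands still between calls to the robot, and variables do not carry over. Pictures are saved under pics/ and viewed, at most 10 in all, crops included, and the job is handed in when it is done.

```bash
ls; mkdir -p pics
python3 - <<'E'
from plant import manip, cams, spotter
import cv2,numpy as np
s=manip.get_state();print(s['t'],s['tcp_pos'],s['tcp_rot'],s['force'])
ims=[]
for c in ['scene','side']:
    im=cams.read_camera(c);cv2.imwrite(f'pics/{c}0.png',cv2.resize(im[:,:,::-1],(800,600)))
    for n in ['push_lug','hood_mouth','press_pad','test_slide','carriage','flux_bottle','solder_reel','alu_case','sticky_notes']:
        r=spotter.tip_of(n,c); print(c,n,[(np.round(d['xy']),round(d['conf'],2)) for d in r[:2]])
    k=cams.calibration(c);print(k)
E
```

```text
pics
0.0 [0.27361816 0.58910382 0.238652  ] [-1.20879633e-04  2.15683075e-01  9.76463075e-01 -8.11989230e-04] [ 0.09050393  0.71661714 -0.74216462]
scene push_lug [(array([222., 164.]), 0.73)]
scene hood_mouth [(array([160., 141.]), 0.95)]
scene press_pad [(array([160., 135.]), 0.54)]
scene test_slide [(array([191., 170.]), 0.72)]
scene carriage [(array([224., 166.]), 0.72), (array([206., 171.]), 0.56)]
scene flux_bottle [(array([328., 290.]), 0.79)]
scene solder_reel [(array([302., 272.]), 0.57)]
scene alu_case [(array([245., 234.]), 0.8)]
scene sticky_notes [(array([354., 312.]), 0.83)]
{'fx': 445.50541770447916, 'fy': 445.50541770447916, 'cx': 251.58657544163046, 'cy': 191.2712779409969, 'R': array([[ 0.68089756, -0.7323289 , -0.00853808],
       [-0.52309191, -0.47812967, -0.70552596],
       [ 0.51259474,  0.4848571 , -0.70863265]]), 't': array([-0.38355637,  0.30364123,  1.4824623 ])}
side push_lug []
side hood_mouth [(array([267., 166.]), 0.53), (array([272., 164.]), 0.51)]
side press_pad [(array([264., 124.]), 0.81)]
side test_slide [(array([266., 167.]), 0.79)]
side carriage [(array([270., 171.]), 0.89)]
side flux_bottle [(array([238., 300.]), 0.67)]
side solder_reel [(array([237., 275.]), 0.62)]
side alu_case [(array([239., 223.]), 0.83)]
side sticky_notes [(array([229., 328.]), 0.68)]
{'fx': 376.5288077806743, 'fy': 376.5288077806743, 'cx': 257.65330042277066, 'cy': 191.16381194140735, 'R': array([[ 0.99793084,  0.06016414, -0.02267852],
       [ 0.01919954, -0.61546482, -0.78793047],
       [-0.06136299,  0.7858647 , -0.61534645]]), 't': array([-0.45393031,  0.03809093,  1.60465253])}
```

View pics/scene0.png

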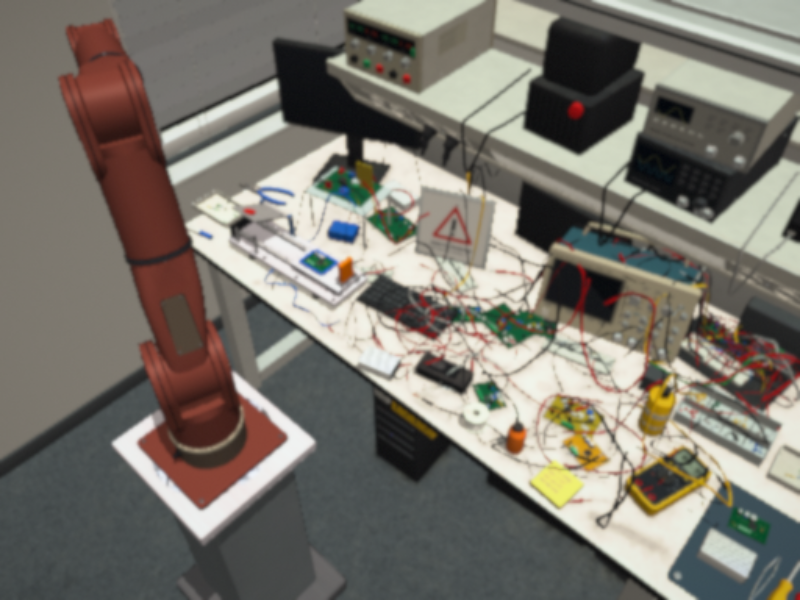

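View pics/side0.png

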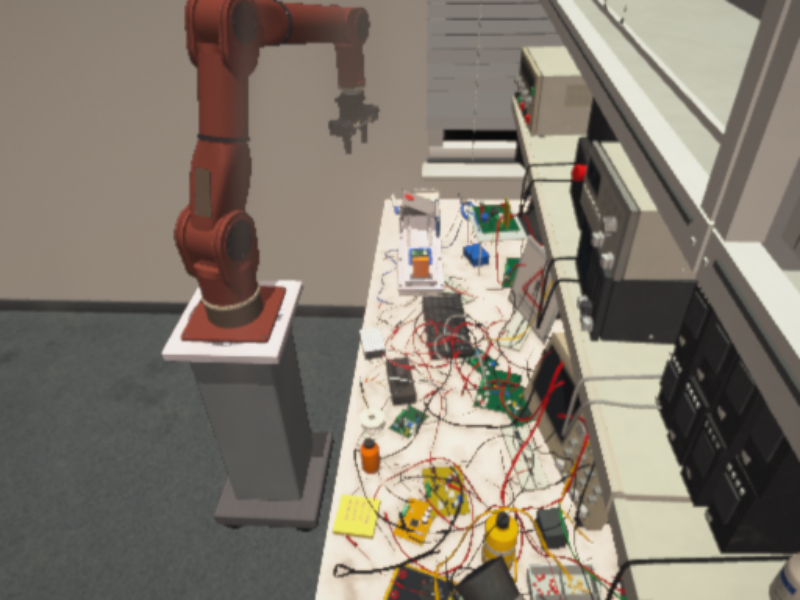

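```bash
cat > h.py <<'E'
import numpy as np
from plant import cams
def ray(c,uv,z,k=None):
    k=k or cams.calibration(c); R,t=np.array(k['R']),np.array(k['t'])
    d=R.T@[(uv[0]-k['cx'])/k['fx'],(uv[1]-k['cy'])/k['fy'],1]; o=-R.T@t
    return o+d*(z-o[2])/d[2]
def proj(c,X):
    k=cams.calibration(c);p=k['R']@np.array(X)+k['t'];return np.array([p[0]/p[2]*k['fx']+k['cx'],p[1]/p[2]*k['fy']+k['cy']])
E
python3 - <<'E'
from h import *
for c,L in dict(scene=[('lug',222,164,.124),('hood',160,141,.07),('pad',160,135,.144),('slide',191,170,0),('car',224,166,.048),('car',206,171,.048),('bot',328,290,0),('reel',302,272,0),('case',245,234,0),('notes',354,312,0)],side=[('hood',267,166,.07),('pad',264,124,.144),('slide',266,167,0),('car',270,171,.048),('bot',238,300,0),('reel',237,275,0),('case',239,223,0),('notes',229,328,0)]).items():
    for n,u,v,z in L: print(c,n,ray(c,(u,v),z).round(3))
E
```

```text
scene lug [0.514 0.108 0.124]
scene hood [0.48  0.455 0.07 ]
scene pad [0.454 0.404 0.144]
scene slide [0.493 0.282 0.   ]
scene car [0.568 0.158 0.048]
scene car [0.498 0.19  0.048]
scene bot [ 0.408 -0.486  0.   ]
scene reel [ 0.406 -0.379  0.   ]
scene case [ 0.395 -0.123  0.   ]
scene notes [ 0.398 -0.593  0.   ]
side hood [0.488 0.168 0.07 ]
side pad [0.464 0.418 0.144]
side slide [0.479 0.263 0.   ]
side car [0.501 0.161 0.048]
side bot [ 0.422 -0.487  0.   ]
side reel [ 0.408 -0.387  0.   ]
side case [ 0.389 -0.129  0.   ]
side notes [ 0.405 -0.586  0.   ]
```

The scene picture shows the slide running roughly along world y, with the orange lug near (345,270) of 800x600, the red pad near (248,212) and the hood up-left. The side picture shows the lug at (421,262). All the bystanders lie at y < -0.1, clear of the path. I'll go over behind the lug and look with the wrist camera.

```bash
python3 -m inch '255 -15 -13.7 -0.7 1.13;255 -15 -13.7 -0.7 1.13;255 -15 -13.7 -0.7 1.13;255 -15 -13.7 -0.7 1.13;255 -15 -13.7 -0.7 1.13;255 -15 -13.7 -0.7 1.13;255 -15 -13.7 -0.7 1.13;255 -15 -13.7 -0.7 1.13' 30
```

```text
t: 1.8
tcp_pos: [0.4284, 0.2187, 0.2537]
tcp_rot: [-0.0, 0.707, 0.707, 0.0]
force: [0.7, 0.1, 0.2]
opening: 0.354
finger_force: 0.0
```

```bash
python3 -m inch '255 -6.4 2.3 0 0;255 -6.4 2.3 0 0;255 -6.4 2.3 0 0;255 -6.4 2.3 0 0;255 -6.4 2.3 0 0;255 -6.4 2.3 0 0'
python3 - <<'E'
from h import *
from plant import manip, spotter
import cv2
for c in ['scene','side','wrist']:
    k=cams.calibration(c);im=cams.read_camera(c)
    if c!='scene':cv2.imwrite(f'pics/{c}1.png',im[:,:,::-1])
    for n,z in [('push_lug',.124),('hood_mouth',.07),('press_pad',.144),('test_slide',0),('carriage',.048)]:
        print(c,n,[(np.round(d['xy']),round(d['conf'],2),ray(c,d['xy'],z,k).round(3)) for d in spotter.tip_of(n,c)[:2]])
print(manip.get_state()['tcp_pos'])
E
```

```text
t: 2.4
tcp_pos: [0.4984, 0.0275, 0.2535]
tcp_rot: [0.0, 0.706, 0.708, 0.0]
force: [-0.3, 0.2, -0.1]
opening: 0.006
finger_force: 0.0
scene push_lug [(array([224., 165.]), 0.71, array([0.518, 0.098, 0.124]))]
scene hood_mouth [(array([160., 141.]), 0.94, array([0.481, 0.458, 0.07 ]))]
scene press_pad [(array([160., 136.]), 0.63, array([0.447, 0.399, 0.144]))]
scene test_slide [(array([192., 172.]), 0.55, array([0.49 , 0.273, 0.   ]))]
scene carriage [(array([205., 172.]), 0.59, array([0.492, 0.19 , 0.048]))]
side push_lug [(array([273., 163.]), 0.88, array([0.517, 0.113, 0.124]))]
side hood_mouth [(array([264., 139.]), 0.88, array([0.463, 0.404, 0.07 ]))]
side press_pad [(array([242., 275.]), 0.59, array([ 0.442, -0.504,  0.144]))]
side test_slide [(array([264., 164.]), 0.69, array([0.466, 0.285, 0.   ]))]
side carriage [(array([269., 169.]), 0.8, array([0.497, 0.178, 0.048]))]
wrist push_lug [(array([255., 116.]), 0.79, array([0.499, 0.099, 0.124]))]
wrist hood_mouth []
wrist press_pad []
wrist test_slide []
wrist carriage [(array([253.,  53.]), 0.76, array([0.496, 0.172, 0.048]))]
[0.49809293 0.02904929 0.25334015]
```

View pics/wrist1.png

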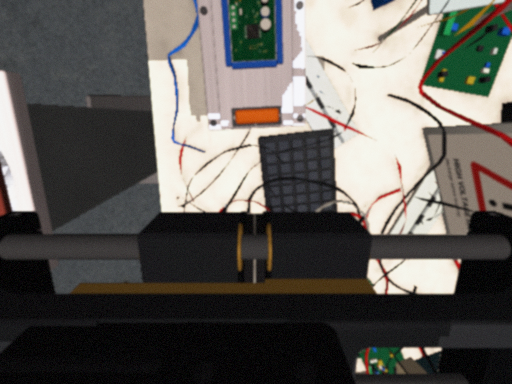

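The wrist view shows the lug's top at about (257,116), square to the picture within a few degrees, with the carriage and board ahead of it (upwards). I'll fit the orange top for its position and yaw.

Run:
```python
from h import *
import cv2
im=cv2.imread('pics/wrist1.png');b,g,r=[im[:,:,i].astype(int) for i in range(3)]
m=((r>150)&(g<140)&(b<80)).astype(np.uint8);m[200:]=0
n,l,st,ce=cv2.connectedComponentsWithStats(m);i=1+st[1:,4].argmax();print(st[i],ce[i])
pts=cv2.findNonZero((l==i).astype(np.uint8));box=cv2.boxPoints(cv2.minAreaRect(pts))
for p in box: print(p,ray('wrist',p,.124).round(4))
# bed/nest lines
for p,z in [((228,66),.07),((222,0),.07),((283,66),.07),((279,0),.07)]: print(p,ray('wrist',p,z).round(4))
print(ray('wrist',ce[i],.124))
```

```text
[235 109  44  14 538] [256.6598513  115.50371747]
[234.64642 110.28177] [0.4784 0.1041 0.124 ]
[277.68512 108.01657] [0.5209 0.1065 0.124 ]
[278.35913 120.8232 ] [0.5219 0.0943 0.124 ]
[235.32043  123.088394] [0.4789 0.0918 0.124 ]
(228, 66) [0.4676 0.1536 0.07  ]
(222, 0) [0.4624 0.2191 0.07  ]
(283, 66) [0.5301 0.154  0.07  ]
(279, 0) [0.5236 0.2195 0.07  ]
[0.50022464 0.09924776 0.124     ]
```

```bash
python3 -m inch '255 0.7 0.07 1.6 -0.06;255 0.7 0.07 3.2 -0.06;255 0.7 0.07 4.8 -0.06;255 0.7 0.07 5 -0.06;255 0.7 0.07 5 -0.06'; python3 -m inch '255 0.15 0 0 0;255 0.3 0 0 0;255 0.4 0 0 0;255 0.5 0 0 0;255 0.6 0 0 0'
```

```text
t: 3.8
tcp_pos: [0.4996, 0.0497, 0.1033]
tcp_rot: [-0.0, 0.684, 0.73, -0.001]
force: [0.4, -1.0, -0.2]
opening: 0.005
finger_force: 0.0
t: 4.3
tcp_pos: [0.4991, 0.0685, 0.1039]
tcp_rot: [0.0, 0.683, 0.73, 0.0]
force: [1.4, 0.3, 0.7]
opening: 0.003
finger_force: 0.0
```

```bash
python3 -m inch '255 0.1 0 0 0;255 0.2 0 0 0;255 0.3 0 0 0;255 0.4 0 0 0'; python3 -m inch '255 0.07 0 0 0;255 0.14 0 0 0;255 0.2 0 0 0'
```

```text
t: 4.7
tcp_pos: [0.498, 0.0802, 0.1033]
tcp_rot: [-0.0, 0.683, 0.73, -0.0]
force: [-0.4, -0.2, 0.1]
opening: 0.002
finger_force: 0.0
t: 5.0
tcp_pos: [0.498, 0.085, 0.1035]
tcp_rot: [0.001, 0.684, 0.73, -0.0]
force: [-0.1, -8.7, 5.6]
opening: 0.002
finger_force: 4.3
```

```bash
python3 -m inch '255 0.04 0 0 0;255 0.08 0 0 0'; python3 -m inch '255 0.04 0 0 0;255 0.08 0 0 0'
```

```text
t: 5.2
tcp_pos: [0.498, 0.0857, 0.1037]
tcp_rot: [0.001, 0.684, 0.729, -0.001]
force: [-0.7, -13.6, 7.6]
opening: 0.004
finger_force: 6.7
t: 5.4
tcp_pos: [0.498, 0.0872, 0.1038]
tcp_rot: [0.001, 0.685, 0.729, -0.001]
force: [-0.2, -12.2, 6.6]
opening: 0.005
finger_force: 5.8
```

```bash
python3 -m inch '255 0.05 0 0 0;255 0.1 0 0 0;255 0.15 0 0 0'; python3 -m inch '255 0.1 0 0 0;255 0.2 0 0 0;255 0.3 0 0 0'
```

```text
t: 5.7
tcp_pos: [0.4972, 0.0949, 0.1034]
tcp_rot: [0.0, 0.684, 0.73, -0.0]
force: [1.0, -2.1, 1.3]
opening: 0.006
finger_force: 1.2
t: 6.0
tcp_pos: [0.4965, 0.1047, 0.1034]
tcp_rot: [0.0, 0.683, 0.73, 0.0]
force: [-0.1, -2.7, 1.8]
opening: 0.003
finger_force: 1.3
```

```bash
python3 -m inch '255 0.2 0 0 0;255 0.45 0 0 0;255 0.7 0 0 0;255 0.95 0 0 0;255 1.2 0 0 0;255 1.45 0 0 0;255 1.7 0 0 0;255 1.9 0 0 0'; python3 -m inch '255 0.2 0 0 0;255 0.4 0 0 0;255 0.6 0 0 0;255 0.8 0 0 0;255 1.0 0 0 0;255 1.2 0 0 0;255 1.35 0 0 0;255 1.5 0 0 0'
```

```text
t: 6.8
tcp_pos: [0.4925, 0.1619, 0.1032]
tcp_rot: [-0.0, 0.683, 0.73, -0.0]
force: [1.4, -3.4, 1.1]
opening: 0.004
finger_force: 1.3
t: 7.6
tcp_pos: [0.4895, 0.2063, 0.1032]
tcp_rot: [-0.0, 0.683, 0.73, -0.0]
force: [1.2, -3.2, -2.0]
opening: 0.003
finger_force: 1.3
```

```bash
python3 -m inch '255 0.15 0 0 0;255 0.3 0 0 0;255 0.45 0 0 0;255 0.6 0 0 0;255 0.7 0 0 0;255 0.8 0 0 0'; python3 -m inch '255 0.08 0 0 0;255 0.16 0 0 0;255 0.24 0 0 0;255 0.3 0 0 0'
```

```text
t: 8.2
tcp_pos: [0.4881, 0.2302, 0.1033]
tcp_rot: [-0.0, 0.683, 0.73, -0.0]
force: [-0.1, -2.1, -1.8]
opening: 0.005
finger_force: 1.2
t: 8.6
tcp_pos: [0.4875, 0.2392, 0.1033]
tcp_rot: [-0.0, 0.683, 0.73, -0.0]
force: [0.2, -2.4, -1.5]
opening: 0.007
finger_force: 1.2
```

```bash
python3 -m inch '255 0.08 0 0 0;255 0.16 0 0 0;255 0.24 0 0 0;255 0.3 0 0 0'
```

```text
t: 9.0
tcp_pos: [0.4869, 0.2482, 0.1033]
tcp_rot: [-0.0, 0.683, 0.73, -0.0]
force: [-0.5, -3.6, -2.2]
opening: 0.005
finger_force: 1.2
```

```bash
python3 -m inch '255 0.08 0 0 0;255 0.16 0 0 0;255 0.24 0 0 0;255 0.3 0 0 0'
```

```text
t: 9.4
tcp_pos: [0.4864, 0.2572, 0.1033]
tcp_rot: [0.0, 0.683, 0.73, 0.0]
force: [0.4, -3.1, -2.8]
opening: 0.005
finger_force: 1.2
```

```bash
python3 -m inch '255 0.08 0 0 0;255 0.16 0 0 0;255 0.2 0 0 0'
```

```text
t: 9.7
tcp_pos: [0.4859, 0.2632, 0.1033]
tcp_rot: [-0.0, 0.683, 0.73, 0.0]
force: [0.7, -2.0, -1.6]
opening: 0.006
finger_force: 1.2
```

```bash
python3 -m inch '255 0.08 0 0 0;255 0.16 0 0 0;255 0.24 0 0 0;255 0.3 0 0 0'
```

```text
t: 10.1
tcp_pos: [0.4854, 0.2722, 0.1033]
tcp_rot: [0.0, 0.683, 0.73, 0.0]
force: [0.2, -3.2, -2.6]
opening: 0.007
finger_force: 1.2
```

```bash
python3 -m inch '255 0.08 0 0 0;255 0.16 0 0 0;255 0.24 0 0 0'
```

```text
t: 10.4
tcp_pos: [0.4849, 0.2793, 0.1033]
tcp_rot: [-0.0, 0.683, 0.73, 0.0]
force: [0.1, -3.0, -2.3]
opening: 0.006
finger_force: 1.2
```

```bash
python3 -m inch '255 0.08 0 0 0;255 0.16 0 0 0;255 0.24 0 0 0'
```

```text
t: 10.7
tcp_pos: [0.4844, 0.2865, 0.1033]
tcp_rot: [-0.0, 0.683, 0.73, -0.0]
force: [0.2, -2.9, -0.2]
opening: 0.009
finger_force: 1.2
```

```bash
python3 -m inch '255 0.08 0 0 0;255 0.16 0 0 0'
```

```text
t: 10.9
tcp_pos: [0.4841, 0.2913, 0.1033]
tcp_rot: [-0.0, 0.683, 0.73, -0.0]
force: [1.5, -2.8, -2.7]
opening: 0.0
finger_force: 1.2
```

```bash
python3 -m inch '255 0.08 0 0 0;255 0.16 0 0 0'
```

```text
t: 11.1
tcp_pos: [0.4838, 0.295, 0.1032]
tcp_rot: [0.0, 0.684, 0.73, -0.001]
force: [0.4, -10.5, -0.0]
opening: 0.003
finger_force: 5.3
```

```bash
python3 -m inch '255 0.08 0 0 0;255 0.16 0 0 0'
```

```text
t: 11.3
tcp_pos: [0.4841, 0.2953, 0.1028]
tcp_rot: [0.002, 0.685, 0.729, -0.003]
force: [-0.9, -25.3, 6.1]
opening: 0.004
finger_force: 12.5
```

The stop is felt at TCP y ≈ 0.295. I'll hold for a moment, back off, rise and look.

```bash
python3 -m inch '255 0 0 0 0;255 0 0 0 0;255 0 0 0 0'; python3 -m inch '255 -0.1 0 0 0;255 -0.5 0 0 0;255 -0.9 0 0 0;255 -0.9 0 -1.6 0;255 -0.9 0 -3.2 0;255 -0.9 0 -4.8 0;255 -0.9 0 -5.2 0;255 -0.9 0 -5.2 0'
python3 - <<'E'
from h import *
from plant import manip, spotter
import cv2
s=manip.get_state();print(s['tcp_pos'],s['tcp_rot'])
for c in ['wrist','scene','side']:
    k=cams.calibration(c);im=cams.read_camera(c);cv2.imwrite(f'pics/{c}2.png',im[:,:,::-1])
    for n,z in [('push_lug',.124),('hood_mouth',.07),('press_pad',.144)]:
        print(c,n,[(np.round(d['xy']),round(d['conf'],2),ray(c,d['xy'],z,k).round(3)) for d in spotter.tip_of(n,c)[:2]])
E
```

```text
t: 11.6
tcp_pos: [0.4841, 0.2952, 0.1028]
tcp_rot: [0.002, 0.685, 0.729, -0.003]
force: [-0.3, -18.9, 3.8]
opening: 0.006
finger_force: 9.6
t: 12.4
tcp_pos: [0.4863, 0.2742, 0.2619]
tcp_rot: [-0.0, 0.683, 0.73, 0.003]
force: [-0.6, -0.8, -1.5]
opening: 0.004
finger_force: 0.0
[0.48634201 0.27419345 0.26192752] [-1.76663868e-05  6.83336903e-01  7.30098324e-01  2.66727265e-03]
wrist push_lug [(array([259., 151.]), 0.56, array([0.489, 0.309, 0.124]))]
wrist hood_mouth []
wrist press_pad [(array([228.,  43.]), 0.67, array([0.455, 0.405, 0.144]))]
scene push_lug [(array([185., 143.]), 0.59, array([0.503, 0.311, 0.124]))]
scene hood_mouth [(array([158., 140.]), 0.81, array([0.48, 0.47, 0.07]))]
scene press_pad [(array([158., 137.]), 0.62, array([0.443, 0.4  , 0.144]))]
side push_lug [(array([270., 139.]), 0.63, array([0.498, 0.311, 0.124]))]
side hood_mouth [(array([265., 135.]), 0.77, array([0.467, 0.439, 0.07 ]))]
side press_pad [(array([265., 125.]), 0.62, array([0.467, 0.406, 0.144]))]
```

View pics/wrist2.png

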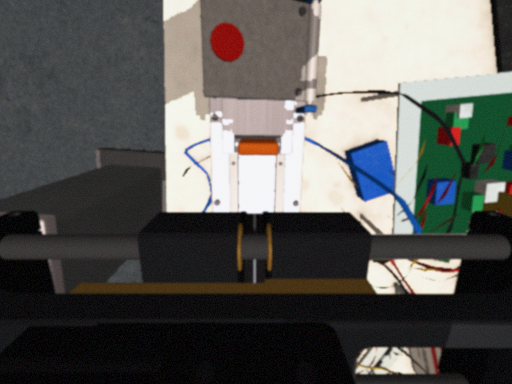

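The carriage is home and the wrist view shows the red pad at (227,42), i.e. world (0.455, 0.405). I'll go above it and down.

```bash
python3 -m inch '255 1.5 -0.3 0 0;255 3 -0.6 0 0;255 4.4 -0.9 0 0;255 4.4 -0.9 1 0;255 4.4 -0.9 2 0;255 4.4 -0.9 2.7 0;255 4.4 -0.9 2.7 0'; python3 -m inch '255 0 0 0.15 0;255 0 0 0.3 0;255 0 0 0.5 0;255 0 0 0.7 0'
```

```text
t: 13.7
tcp_pos: [0.4482, 0.4024, 0.1751]
tcp_rot: [0.0, 0.683, 0.73, -0.003]
force: [-0.0, -0.4, 0.2]
opening: 0.005
finger_force: 0.0
t: 14.1
tcp_pos: [0.45, 0.4042, 0.1581]
tcp_rot: [-0.0, 0.683, 0.73, 0.001]
force: [-2.0, -0.1, 5.4]
opening: 0.008
finger_force: 2.0
```

```bash
python3 -m inch '255 0 0 0.2 0;255 0 0 0.4 0;255 0 0 0.6 0;255 0 0 0.8 0;255 0 0 0.95 0;255 0 0 1.1 0'; python3 -m inch '255 0 0 0.07 0;255 0 0 0.14 0;255 0 0 0.14 0'
```

```text
t: 14.7
tcp_pos: [0.4486, 0.4041, 0.1243]
tcp_rot: [-0.001, 0.683, 0.73, -0.0]
force: [-5.7, -0.2, 7.4]
opening: 0.003
finger_force: 3.8
t: 15.0
tcp_pos: [0.4483, 0.4041, 0.1204]
tcp_rot: [-0.001, 0.683, 0.73, -0.001]
force: [-7.4, 0.0, 9.2]
opening: 0.005
finger_force: 4.5
```

```bash
python3 -m inch '255 0 0 0.05 0;255 0 0 0.1 0;255 0 0 0.1 0'; python3 -m inch '255 0 0 0.04 0;255 0 0 0.04 0'
```

```text
t: 15.3
tcp_pos: [0.4483, 0.4043, 0.1198]
tcp_rot: [-0.001, 0.683, 0.73, -0.0]
force: [-14.4, -7.4, 30.2]
opening: 0.001
finger_force: 15.2
t: 15.5
tcp_pos: [0.4483, 0.4043, 0.1195]
tcp_rot: [-0.002, 0.683, 0.73, -0.0]
force: [-16.9, -10.3, 38.4]
opening: 0.011
finger_force: 19.4
```

```bash
python3 -m inch '255 0 0 -0.05 0;255 0 0 -0.05 0;255 0 0 -0.05 0;255 0 0 -0.05 0;255 0 0 -0.05 0;255 0 0 -0.05 0;255 0 0 -0.05 0;255 0 0 -0.05 0';python3 -m inch '255 0 0 0 0;255 0 0 0 0;255 0 0 0 0;255 0 0 0 0;255 0 0 0 0;255 0 0 0 0;255 0 0 0 0;255 0 0 0 0'
python3 - <<'E'
from plant import cams
import cv2
im=cams.read_camera('side')[:,:,::-1];cv2.imwrite('pics/side3.png',cv2.resize(im[90:210,200:350],(750,600),interpolation=2))
E
```

```text
t: 16.3
tcp_pos: [0.4483, 0.4042, 0.1198]
tcp_rot: [-0.001, 0.683, 0.73, -0.0]
force: [-12.1, -6.1, 28.0]
opening: 0.004
finger_force: 14.2
t: 17.1
tcp_pos: [0.4483, 0.4042, 0.1198]
tcp_rot: [-0.001, 0.683, 0.73, -0.0]
force: [-14.2, -4.9, 28.4]
opening: 0.005
finger_force: 14.2
```

View pics/side3.png

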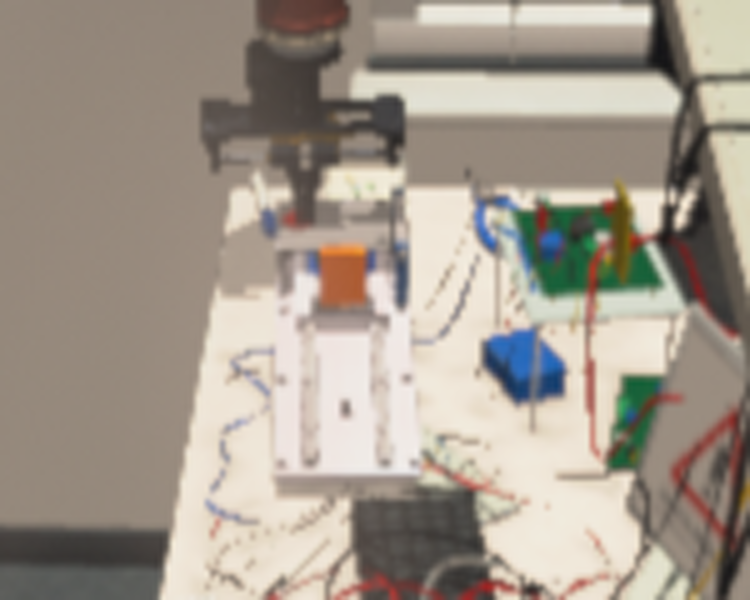

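The crop shows the fingers at (305,215) on the red pad, the plate level and the lug at (343,275), home. I'll let the plate up smoothly, then rise clear.

```bash
python3 -m inch '255 0 0 -0.2 0;255 0 0 -0.4 0;255 0 0 -0.6 0;255 0 0 -0.8 0;255 0 0 -1 0;255 0 0 -1.2 0;255 0 0 -1.35 0;255 0 0 -1.5 0'; python3 -m inch '255 0 0 -0.8 0;255 0 0 -2.4 0;255 0 0 -4 0;255 0 0 -4 0;255 0 0 -4 0'
python3 - <<'E'
from h import *
from plant import spotter
import cv2
for c in ['side','wrist']:
    k=cams.calibration(c);im=cams.read_camera(c)[:,:,::-1];cv2.imwrite(f'pics/{c}4.png',im)
    for n,z in [('push_lug',.124),('press_pad',.144)]: print(c,n,[(np.round(d['xy']),round(d['conf'],2),ray(c,d['xy'],z,k).round(3)) for d in spotter.tip_of(n,c)[:2]])
s=cv2.resize(cv2.imread('pics/side4.png')[90:210,200:350],(600,480));w=cv2.resize(cv2.imread('pics/side2.png')[90:210,200:350],(600,480))
cv2.imwrite('pics/cmp.png',cv2.resize(np.hstack([w,s]),(800,320)))
E
```

```text
t: 17.95
tcp_pos: [0.4495, 0.4034, 0.1625]
tcp_rot: [0.0, 0.683, 0.73, -0.0]
force: [2.5, 1.0, 1.5]
opening: 0.007
finger_force: 1.4
t: 18.45
tcp_pos: [0.4489, 0.4039, 0.2829]
tcp_rot: [-0.0, 0.683, 0.73, 0.0]
force: [-1.1, 0.7, -0.6]
opening: 0.005
finger_force: 0.0
side push_lug [(array([269., 136.]), 0.83, array([0.491, 0.338, 0.124]))]
side press_pad [(array([266., 122.]), 0.8, array([0.47 , 0.441, 0.144]))]
wrist push_lug []
wrist press_pad [(array([260., 180.]), 0.59, array([0.454, 0.406, 0.144]))]
```

View pics/cmp.png

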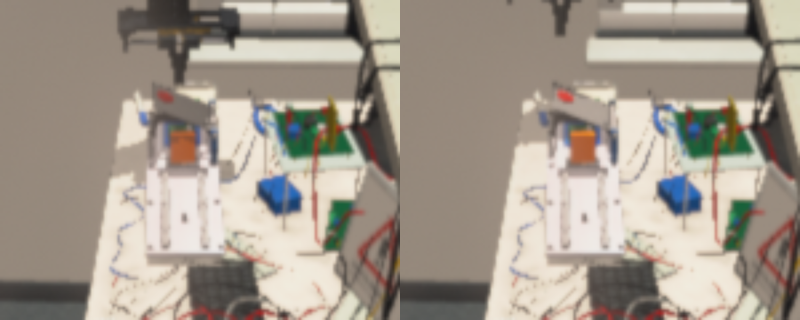

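The plate has sprung back up (pad at (566,97), as before at (166,97)). The lug is unmoved at home and the gripper is clear.

```bash
python3 -c "
from plant import workorder
print(workorder.hand_in())"
```

```text
the job is handed in; nothing more can be done
None
```

The carriage is home against its hidden stop, the probe plate was held level for about 1.6 s and has sprung back up, the bystanders were never approached, and the job is handed in (the hand-in returned no verdict).

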